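Park the glue pen on its sloping rest

ROBOT

A 6-joint arm with a two-finger parallel gripper is mounted at the origin on the work surface. World frame = base frame: x ahead of the robot, y to its left, z up, the work surface at z = 0. Lengths are in m, angles in rad, forces in N, time in s.
With the tool pointing down it reaches from about 0.325 to 0.775 m from the base axis. Payload 5.5 kg.
Tool frame: the origin (TCP) lies between the finger pads; the fingertips stand ahead of it and the grasp point (between the pads) lies 8 mm behind it (robot.tip_extent is the z of the fingertips in the tool frame, in m); z points along the fingers, y is the line along which they close (so a half turn about z gives the same grasp; the last joint's range is limited). The gripper opens to 88 mm and grips with 3 to 60 N. Pads are 20 mm wide; open, the fingers measure 115 mm over their backs; the gripper's body (75 mm by 178 mm) begins 61 mm behind the grasp point.
Start: joints at [-1.257, 0.091, 1.231, -0, 1.82, -0.057], TCP at [0.217, -0.559, 0.234] pointing down, gripper open.
Joint ranges: [-2.87, 2.87], [-0.86, 2.18], [0.17, 2.46], [-1.51, 4.65], [0.06, 2.69], [-2.65, 2.65]. Speed limits (rad/s): [2.57, 2.57, 3.01, 3.14, 3.14, 3.14].

INTERFACE

Orientations are given as a unit quaternion [w, x, y, z].
In Python, from station import status, camera, camera_params, ticket, robot gives the robot as it stands.
- The arm moves only by the tool apply_moves, never from a script. Its argument "commands" is a list of rows, each a list of 5 numbers: the shift along the tool's x, y, z in cm, then the turn about the tool's z in degrees, then the finger opening in cm, from 0 to 8.78. A call has 1 to 20 rows; each row is the pose to reach, as a shift and turn from the pose commanded when the call began, along the tool's axes at that moment; what a row does not reach only later rows make up. A row lasts 1/8 s, in which the tool goes at most 62.5 mm and 10.7 degrees, less where a joint would pass 70% of its speed; a pose out of reach is approached as far as the arm can. A call with a gripper value outside its range is refused whole. The fingers move at their own pace and stop on an object; "grip_force" is the grip in N (left out, the last holds). Time passes only in rows, so rows that repeat a pose let the fingers close. It gives the time, the measured TCP pose, the force, the opening and the grip force at its end, in the units of the state.
- status.get_state(): the state, without advancing time (a new reading comes with each control period).
- camera(name): name is "scene" or "top" or "wrist"; returns the picture (384x512x3 uint8, blue, green, red); there is no depth.
- camera_params(name): a dict with "K" (3x3 intrinsics, pixels), "k1" (the pictures are not rectified: a ray, as slopes to the right and down, at radius r is drawn at 1 + k1 r^2 times it, then the intrinsics apply), "position" and "attitude" of the camera in the world. Camera axes: x right, y down, z forward; pixel columns grow to the right and rows downward; lengths in m; the calibration is good to about 2 mm. A picture is of the moment at which its call begins: read the wrist's pose just before it. camera_params takes no time and is no camera call; for the wrist camera it gives the pose at the moment of the call.
- ticket.finish_job(): hands the job in; it is judged then, once.
The state is a dict: "t": time; "qpos": joint angles; "dq": joint speeds; "joint_torque": joint torques, N m; "tcp_pos": TCP position; "tcp_rot": TCP orientation; "ft_force": force on the tool from outside, world axes, zero at the start; "ft_torque": the same for the moment, N m; "width": finger opening in m; "grasp_force": force on a finger pad.
Only numpy, scipy, OpenCV 4.12 (cv2) and the standard library are available. Lean on these libraries where they do the work, as an engineer would, in place of code of your own. Each camera call takes 0.05 s, during which the arm holds its last target. There are 200 camera calls.

TASK

Pick up the glue pen from the bench and park it on the narrow sloping rail of its stand, lying flat along the rail, nozzle at the low end over the drip plate with its neck in the fork, and slid all the way down until the shoulder of its body sits against the fork. The rail is clamped at a different height each time, so feel for it: set the pen down gently, without pressing hard or dropping it, and keep hold of it for a moment after the rest is carrying it before you let go. Leave the other things on the bench as they are.

Things in the scene. Friction and masses are not known exactly. Their poses are not given: they have to be found in the camera images.
- pen: Black stick-shaped hot-glue tool lying on the bench, 175 mm long, 175 to 350 g. Its body is a bar 120 (x) x 36 (y) x 38 (z) mm; origin at the centre of the body's underside, z up, -x towards the nozzle. A grey cap 28 mm wide closes the tail, x = 60 to 68 mm. A thin trigger lies on top, x = -52 to -24 mm, 2.5 mm proud. Grip it across y near the middle.
- pen_shoulder (a point): Centre of the pen body's flat front face (the shoulder): 60 mm before the pen's origin (-x), 19 mm above its underside. From here a round neck of 16 mm diameter runs 25 mm forward, then the tapered brass nozzle 20 mm more.
- pen_nozzle (a point): Tip of the pen's nozzle, 105 mm before the pen's origin (-x), 19 mm above its underside.
- stand: Fixed metal stand: foot 200 (x) x 110 (y) x 12 mm, flat drip plate at its -x end; origin at the centre of the foot's underside, z up. A post carries a narrow rail 18 mm wide, 136 mm long, in the plane y = 0, falling 25 degrees towards -x. The middle of its top surface is at x = y = 0, 100 to 150 mm above the bench: differs each time, not reported. It is sprung, giving 6 mm under 15 N.
- stand_low (a point): Point on the stand's origin plane (bench height) plumb below the fork, 54 mm before the stand's origin (-x). The fork ends the rail's low end: its upper face is 60 mm down-slope of the rail's middle, 8 mm thick; prongs 26 mm apart rise 24 mm off the rail surface, the bar between them 4 mm. The neck passes between the prongs; the shoulder stops against them.
- stand_high (a point): Point at bench height plumb below the rail's high end, 60 mm behind the stand's origin (+x). Pairs of side cheeks, 44 mm apart inside, 12 mm long, 10 mm above the rail surface, are centred 43 mm down-slope and 52 mm up-slope of the rail's middle. With the pen fully home, its origin is at the middle of the rail's top surface, its x axis pointing up-slope.
- brush: Bystander: hand brush lying on the bench, about 200 mm long; leave alone.
- screwdriver: Bystander: screwdriver lying on the bench, about 200 mm long; leave alone.
- pot: Bystander: empty grey cup, 76 mm across, 95 mm tall, origin under its centre; leave alone.
- gluegun: Bystander: pistol glue gun lying on its side, about 200 x 130 mm, 42 mm high, origin under its barrel; leave alone.
Things that resemble listed ones, but are neither listed nor needed, are in the scene too. Of the things shaped like the pen, the black one is meant.

How it is judged:
By the outcome, as a careful person would: the job done as asked, in the order asked, and still so for the second after the job is handed in, with the robot touching nothing.
It also fails if it takes over 46 s, if anything falls off the work surface, if the arm or the gripper's body presses on something with over 40 N, if the wrist force passes 120 N, or if a joint passes its speed limit or range.

## Working session

There is one attempt and no reset: what is moved stays moved. The work goes in short steps, Python scripts to look and compute and a tool call to move; the robot and the scene stay as the last step left them, time stands still between calls to the robot, and variables do not carry over. Pictures are saved under pics/ and viewed, at most 10 in all, crops included, and the job is handed in when it is done.

Besides the shell and the picture viewer there is one more tool, called after "Emit:" in YAML: its name, and indented under it one key for each argument. apply_moves: Moves the arm, as the interface text tells. Its arguments: {"type":"object","properties":{"commands":{"type":"array","items":{"type":"array","items":{"type":"number"}}},"grip_force":{"type":"number"}},"required":["commands"]}

```bash
mkdir -p pics; ls; python3 - <<'E'
from station import status,camera,camera_params,robot
import cv2,numpy as np
s=status.get_state();print(s['t'],s['tcp_pos'],s['tcp_rot'],s['ft_force'],s['width'],robot.tip_extent)
for n in('scene','top','wrist'):
    p=camera_params(n);print(n,np.round(p['K'],1).tolist(),p['k1'],p['position'],p['attitude'])
    cv2.imwrite(f'pics/{n}0.png',camera(n))
E
```

```text
pics
0.0 [ 0.21730418 -0.55895734  0.23252086] [-9.57106224e-04  9.82861638e-01  1.84342262e-01 -1.22161458e-04] [-0.67017821 -0.57739728  0.79822462] 0.08798603466614492 0.011
scene [[453.6, 0.0, 246.4], [0.0, 453.6, 199.0], [0.0, 0.0, 1.0]] -0.030112582917757487 [ 1.10328351 -0.91564032  1.19696232] [-0.35965584  0.88582127  0.27339012 -0.10595375]
top [[450.8, 0.0, 251.4], [0.0, 450.8, 201.3], [0.0, 0.0, 1.0]] -0.054173718896155416 [0.24395572 0.0340574  1.37882655] [-0.05634141  0.70567205 -0.7028554   0.06961962]
wrist [[297.7, 0.0, 258.8], [0.0, 297.7, 189.7], [0.0, 0.0, 1.0]] -0.003776274310753089 [ 0.2808199  -0.53407635  0.38331   ] [ 0.10577199  0.81857993 -0.55981207 -0.07314118]
```

View pics/top0.png

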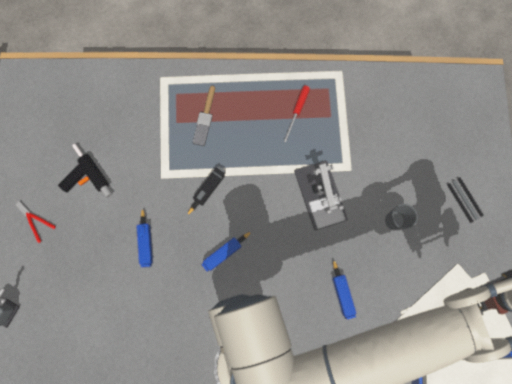

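View pics/scene0.png

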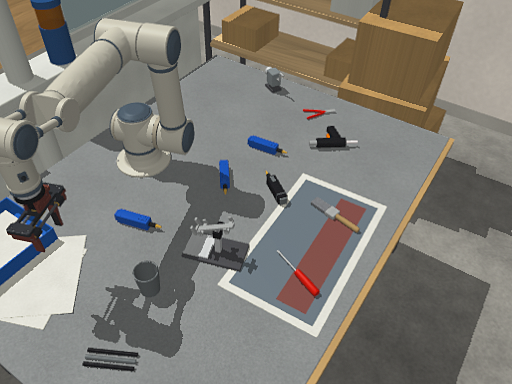

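```bash
cat > h.py <<'E'
import numpy as np,cv2,pickle
from scipy.spatial.transform import Rotation as R
def rot(q): return R.from_quat([q[1],q[2],q[3],q[0]]).as_matrix()
def ray(p,uv):
    K=np.array(p['K']);d=np.array([(uv[0]-K[0,2])/K[0,0],(uv[1]-K[1,2])/K[1,1]])
    u=d.copy()
    for _ in range(10): u=d/(1+p['k1']*(u@u))
    v=rot(p['attitude'])@np.array([u[0],u[1],1]);return np.array(p['position']),v/np.linalg.norm(v)
def plane(p,uv,z):
    o,v=ray(p,uv);return o+v*(z-o[2])/v[2]
def tri(obs):
    A=np.zeros((3,3));b=np.zeros(3)
    for p,uv in obs:
        o,v=ray(p,uv);M=np.eye(3)-np.outer(v,v);A+=M;b+=M@o
    x=np.linalg.solve(A,b)
    return x,[round(1000*np.linalg.norm(np.cross(x-ray(p,uv)[0],ray(p,uv)[1])),1) for p,uv in obs]
def proj(p,X):
    c=rot(p['attitude']).T@(np.array(X)-np.array(p['position']));u=c[:2]/c[2];u=u*(1+p['k1']*(u@u))
    K=np.array(p['K']);return K[:2,:2]@u+K[:2,2]
E
python3 - <<'E'
from h import *
from station import camera_params
T=cv2.imread('pics/top0.png');S=cv2.imread('pics/scene0.png')
pt=camera_params('top');ps=camera_params('scene')
a=cv2.resize(T[140:240,285:355],None,fx=5,fy=5,interpolation=cv2.INTER_CUBIC)
b=cv2.resize(S[200:280,175:260],None,fx=5,fy=5,interpolation=cv2.INTER_CUBIC)
im=np.zeros((500,780,3),np.uint8);im[:500,:350]=a;im[:400,355:780]=b;cv2.imwrite('pics/stand.png',im)
for n,I,p,(x0,y0,x1,y1) in(('top',T,pt,(185,158,230,218)),('scene',S,ps,(258,165,292,212))):
    m=(I[y0:y1,x0:x1].max(2)<45).astype(np.uint8)
    c=max(cv2.findContours(m,0,2)[0],key=cv2.contourArea)
    r=cv2.minAreaRect(c+np.array([x0,y0]));print(n,cv2.contourArea(c),r)
    bp=cv2.boxPoints(r);print(np.round([plane(p,q,.038) for q in bp],3).tolist(), np.round([plane(p,q,.0) for q in bp],3).tolist())
E
```

```text
Traceback (most recent call last):
ValueError: max() iterable argument is empty
```

View pics/stand.png

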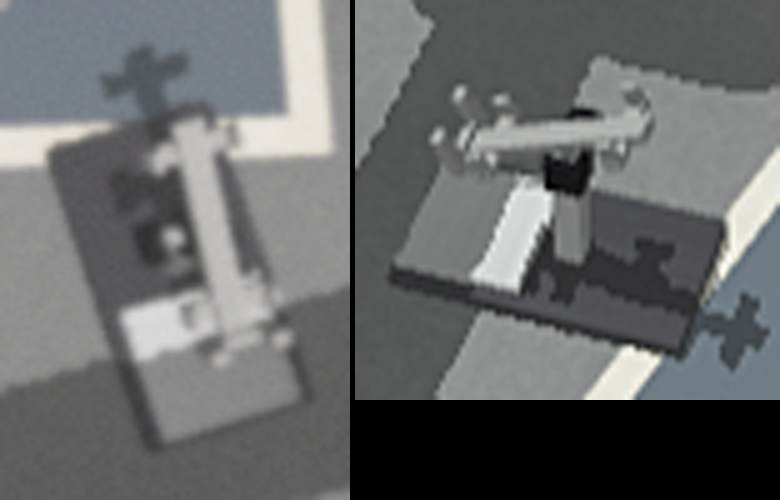

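```bash
python3 - <<'E'
from h import *
from station import camera_params
T=cv2.imread('pics/top0.png');S=cv2.imread('pics/scene0.png')
pt=camera_params('top');ps=camera_params('scene')
for n,I,p,(x0,y0,x1,y1) in(('top',T,pt,(185,158,230,218)),('scene',S,ps,(258,165,292,212))):
  g=I[y0:y1,x0:x1].max(2);print(n,np.percentile(g,[1,5,10,20,30,50]))
  for th in (55,65):
    c=cv2.findContours((g<th).astype(np.uint8),0,2)[0]
    if not c: continue
    c=max(c,key=cv2.contourArea);r=cv2.minAreaRect(c+np.array([x0,y0]));print(th,cv2.contourArea(c),r)
    bp=cv2.boxPoints(r);print(np.round([plane(p,q,.03) for q in bp],3).tolist())
t=lambda x,y:(285+(x+.5)/5-.5,140+(y+.5)/5-.5)
s=lambda x,y:(175+(x-355+.5)/5-.5,200+(y+.5)/5-.5)
for nm,a,b in(('railhigh',t(192,122),s(645,118)),('prongL',t(222,356),s(437,135)),('prongR',t(283,338),s(461,95)),('prongL?',t(222,356),s(461,95))):
    x,e=tri([(pt,a),(ps,b)]);print(nm,np.round(x,3),e)
fc=np.array([plane(pt,t(*q),.012) for q in((50,152),(205,105),(305,400),(155,448))])
print(np.round(fc,3).tolist(),fc.mean(0),[np.linalg.norm(fc[i]-fc[i-1]).round(3) for i in range(4)])
d=(fc[0]+fc[1]-fc[2]-fc[3]);print('stand +x yaw',np.degrees(np.arctan2(d[1],d[0])))
a,b=[plane(pt,q,.019) for q in((190.5,212),(220.5,168))];print('nozzle,tail',a,b,np.linalg.norm(a-b))
a=tri([(pt,(190,213)),(ps,(286,205))]);print(a)
E
python3 - <<'E'
import cv2,numpy as np
T=cv2.imread('pics/top0.png');S=cv2.imread('pics/scene0.png')
im=np.zeros((480,780,3),np.uint8)
im[:480,:400]=cv2.resize(T[160:220,182:232],(400,480),interpolation=cv2.INTER_CUBIC)
im[:480,420:780]=cv2.resize(S[160:220,250:295],(360,480),interpolation=cv2.INTER_CUBIC)
cv2.imwrite('pics/pen.png',im)
E
```

```text
top [ 53.  56.  59.  96. 125. 140.]
55 2.5 ((211.7646942138672, 188.0587921142578), (2.400979995727539, 8.574929237365723), 30.963756561279297)
[[0.518, 0.14, 0.03], [0.541, 0.127, 0.03], [0.537, 0.12, 0.03], [0.514, 0.133, 0.03]]
65 345.0 ((204.5513153076172, 191.00982666015625), (11.635005950927734, 38.22262954711914), 37.405357360839844)
[[0.482, 0.2, 0.03], [0.577, 0.132, 0.03], [0.555, 0.103, 0.03], [0.46, 0.172, 0.03]]
scene [ 16.   29.   36.   78.4 108.  140. ]
55 202.5 ((275.1000061035156, 187.3000030517578), (31.13271713256836, 11.535229682922363), 60.2551155090332)
[[0.463, 0.156, 0.03], [0.477, 0.204, 0.03], [0.599, 0.114, 0.03], [0.584, 0.069, 0.03]]
65 213.5 ((275.3846130371094, 187.92308044433594), (32.497100830078125, 11.65926456451416), 60.2551155090332)
[[0.463, 0.155, 0.03], [0.477, 0.204, 0.03], [0.604, 0.11, 0.03], [0.589, 0.065, 0.03]]
railhigh [ 0.571 -0.189  0.161] [np.float64(0.6), np.float64(0.6)]
prongL [ 0.442 -0.222  0.093] [np.float64(9.1), np.float64(9.1)]
prongR [ 0.456 -0.234  0.149] [np.float64(7.4), np.float64(7.4)]
prongL? [ 0.444 -0.21   0.12 ] [np.float64(0.4), np.float64(0.4)]
[[0.591, -0.126, 0.012], [0.622, -0.225, 0.012], [0.435, -0.282, 0.012], [0.405, -0.188, 0.012]] [ 0.51299652 -0.2053125   0.012     ] [np.float64(0.196), np.float64(0.103), np.float64(0.196), np.float64(0.098)]
stand +x yaw 17.629420055939768
nozzle,tail [0.45487333 0.1942155  0.019     ] [0.59357952 0.10483402 0.019     ] 0.16501047495447344
(array([ 0.50417448,  0.23649959, -0.17843563]), [np.float64(27.7), np.float64(27.7)])
```

View pics/pen.png

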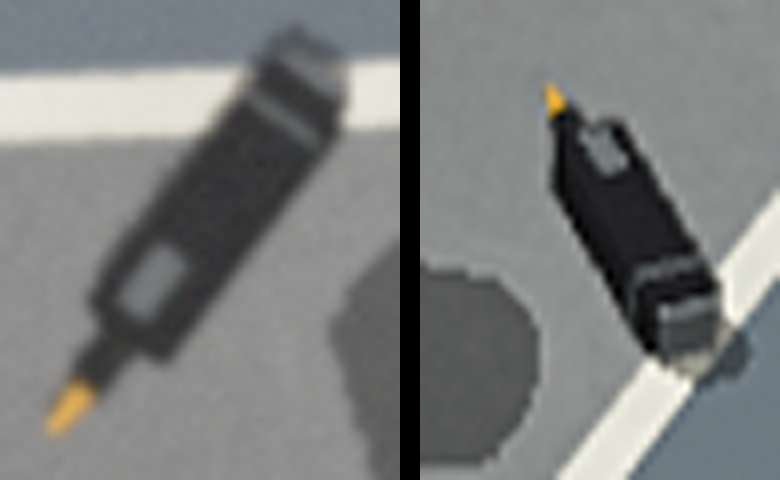

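```bash
cat >> h.py <<'E'
def move(s,pos,yaw):  # world target TCP, tool-x yaw deg -> cm shifts and turn
    M=rot(s['tcp_rot']);y0=np.degrees(np.arctan2(M[1,0],M[0,0]))
    return np.round(M.T@(np.array(pos)-s['tcp_pos'])*100,2), 'turn',round(-((yaw-y0+180)%360-180),2),'yaw',round(y0,2)
E
python3 - <<'E'
from h import *
from station import camera_params,status
pt=camera_params('top');ps=camera_params('scene');pw=camera_params('wrist');st=status.get_state()
t=lambda x,y:(182+(x+.5)/8-.5,160+(y+.5)/8-.5)
s=lambda x,y:(250+(x-420+.5)/8-.5,160+(y+.5)/8-.5)
tip,e=tri([(pt,t(50,430)),(ps,s(548,86))]);print('tip',tip,e)
for nm,a,b in(('front+y',t(95,305),s(556,140)),('front-y',t(165,360),s(622,122)),('tail band R',t(332,140),s(720,270))):
    print(nm,tri([(pt,a),(ps,b)]))
tl=plane(pt,t(297,55),.033);print(tl, np.degrees(np.arctan2(*(tl-tip)[1::-1])))
t5=lambda x,y:(285+(x+.5)/5-.5,140+(y+.5)/5-.5);s5=lambda x,y:(175+(x-355+.5)/5-.5,200+(y+.5)/5-.5)
print(tri([(pt,t5(283,338)),(ps,s5(437,135))]),tri([(pt,t5(222,356)),(ps,s5(502,103))]))
for a in((283,338),(222,356)):print(proj(ps,plane(pt,t5(*a),.12)),proj(ps,plane(pt,t5(*a),.14)))
M=rot(st['tcp_rot']);print('cam in tool',M.T@(np.array(pw['position'])-st['tcp_pos']),'axes',np.round(M.T@rot(pw['attitude']),3).tolist())
E
```

```text
tip [0.4498022  0.2014697  0.02118679] [np.float64(0.8), np.float64(0.8)]
front+y (array([0.48616232, 0.17540899, 0.0296052 ]), [np.float64(14.5), np.float64(14.5)])
front-y (array([0.48896674, 0.16866859, 0.03854753]), [np.float64(17.9), np.float64(17.9)])
tail band R (array([0.57585628, 0.1077404 , 0.03990595]), [np.float64(19.7), np.float64(19.7)])
[0.59489318 0.10974887 0.033     ] -32.29947008750167
(array([ 0.4542662 , -0.24551709,  0.12201719]), [np.float64(0.9), np.float64(0.9)]) (array([ 0.45528831, -0.2035151 ,  0.11187695]), [np.float64(12.3), np.float64(12.3)])
[191.6182907  227.10277019] [191.16898655 221.52240534]
[196.03191937 218.67361513] [195.55406044 213.25695871]
cam in tool [ 0.06822397 -0.00047584 -0.15067765] axes [[0.0, -0.967, -0.255], [1.0, 0.0, 0.0], [-0.0, -0.255, 0.967]]
```

Emit:
apply_moves:
  commands:
    - [55.4,-54,-1.75,-126.5,8.7]
    - [55.4,-54,-1.75,-126.5,8.7]
    - [55.4,-54,-1.75,-126.5,8.7]
    - [55.4,-54,-1.75,-126.5,8.7]
    - [55.4,-54,-1.75,-126.5,8.7]
    - [55.4,-54,-1.75,-126.5,8.7]
    - [55.4,-54,-1.75,-126.5,8.7]
    - [55.4,-54,-1.75,-126.5,8.7]
    - [55.4,-54,-1.75,-126.5,8.7]
    - [55.4,-54,-1.75,-126.5,8.7]
    - [55.4,-54,-1.75,-126.5,8.7]
    - [55.4,-54,-1.75,-126.5,8.7]
    - [55.4,-54,-1.75,-126.5,8.7]
    - [55.4,-54,-1.75,-126.5,8.7]
    - [55.4,-54,-1.75,-126.5,8.7]
    - [55.4,-54,-1.75,-126.5,8.7]
    - [55.4,-54,-1.75,-126.5,8.7]

```text
t: 2.28
tcp_pos: [0.538, 0.1438, 0.2515]
tcp_rot: [0.0, 0.279, 0.96, 0.0]
ft_force: [0.1, -0.5, 0.3]
width: 0.0873
grasp_force: 0.0
```

```bash
python3 - <<'E'
from h import *
from station import camera_params,status,camera
s=status.get_state();p=camera_params('wrist');I=camera('wrist');cv2.imwrite('pics/w1.png',I);pickle.dump((s,p),open('w1.pkl','wb'))
print(s['t'],s['tcp_pos'],move(s,[.5385,.1454,.25],147.7),s['qpos'],s['ft_force'])
E
```

```text
2.275 [0.53796787 0.14382156 0.25151126] (array([0.04, 0.16, 0.15]), 'turn', np.float64(-0.04), 'yaw', np.float64(147.66)) [ 2.00177350e-01 -2.15130778e-02  1.31422027e+00 -6.63512348e-05
  1.84831155e+00 -8.06157773e-01] [ 0.12343201 -0.54885939  0.34838366]
```

View pics/w1.png

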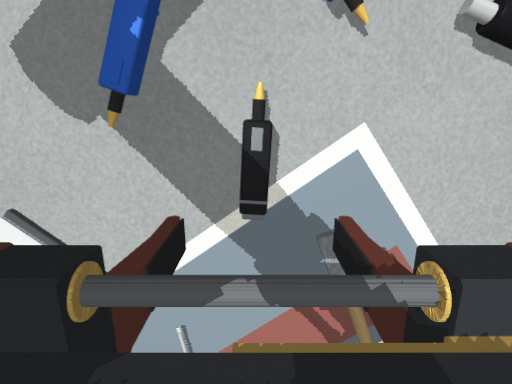

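```bash
python3 - <<'E'
from h import *
from station import camera_params
s,p=pickle.load(open('w1.pkl','rb'));pt=camera_params('top');ps=camera_params('scene')
I=cv2.imread('pics/w1.png');g=I.max(2)
b,gr,r=[I[...,i].astype(int) for i in range(3)]
m=((r>150)&(b<110)&(r-b>80));m[:60]=0;m[115:]=0;m[:,:240]=0;m[:,280:]=0
ys,xs=np.nonzero(m);print('tip px',xs[ys==ys.min()].mean(),ys.min(),len(ys))
tp=(xs[ys==ys.min()].mean(),ys.min()-.5)
t=lambda x,y:(182+(x+.5)/8-.5,160+(y+.5)/8-.5)
x,e=tri([(p,tp),(pt,t(50,430)),(ps,(265.6,170.3))]);print('tip3',x,e)
for y in range(115,222,8):
    row=g[y,225:290];k=np.nonzero(row<60)[0];print(y,225+k.min() if len(k) else None,225+k.max() if len(k) else None)
tip=plane(p,tp,.019);print('tip',tip)
for u in((247,122),(271,122),(269,205),(240,205)):print(u,plane(p,u,.038))
E
```

```text
tip px 261.0 83 51
tip3 [0.45035079 0.2012422  0.02145151] [np.float64(0.9), np.float64(0.7), np.float64(1.0)]
115 253 264
123 244 271
131 244 271
139 243 270
147 242 270
155 242 269
163 242 269
171 241 268
179 241 268
187 241 267
195 240 266
203 240 247
211 240 266
219 None None
tip [0.45101034 0.20117179 0.019     ]
(247, 122) [0.48111439 0.16228035 0.038     ]
(271, 122) [0.49643822 0.18649216 0.038     ]
(269, 205) [0.58344653 0.12967307 0.038     ]
(240, 205) [0.56355064 0.09823577 0.038     ]
```

```bash
python3 - <<'E'
from h import *
s,p=pickle.load(open('w1.pkl','rb'))
a=plane(p,(258,120.5),.03);b=plane(p,(253,195),.038);c=plane(p,(258,123),.038);tip=plane(p,(261,82.5),.019)
ax=lambda u:np.degrees(np.arctan2(u[1],u[0]))
print(a,c,b,ax(b-c),ax(b-tip)); d=b-tip;d[2]=0;d/=np.linalg.norm(d);print('origin from tip',tip+.105*d,'from shoulder',c+.06*d,'cross',np.cross(d,c-tip)[2])
E
```

```text
[0.48685534 0.17416549 0.03      ] [0.48912331 0.17275281 0.038     ] [0.56123921 0.11951489 0.038     ] -36.43575072137524 -36.53082880825488
origin from tip [0.53538169 0.13866999 0.019     ] from shoulder [0.53733552 0.1370375  0.038     ] cross -0.00014874759726531128
```

```bash
python3 - <<'E'
from h import *
from station import status
print(move(status.get_state(),[.541,.1345,.015],143.6))
E
```

```text
(array([-0.75, -0.65, 23.65]), 'turn', np.float64(4.07), 'yaw', np.float64(147.67))
```

Emit:
apply_moves:
  commands:
    - [-0.8,-0.7,5,4,8.7]
    - [-0.8,-0.7,10,4,8.7]
    - [-0.8,-0.7,15,4,8.7]
    - [-0.8,-0.7,18,4,8.7]
    - [-0.8,-0.7,20,4,8.7]
    - [-0.8,-0.7,22,4,8.7]
    - [-0.8,-0.7,23.6,4,8.7]
    - [-0.8,-0.7,23.6,4,8.7]
    - [-0.8,-0.7,23.6,4,6]
    - [-0.8,-0.7,23.6,4,4.5]
    - [-0.8,-0.7,23.6,4,3]
    - [-0.8,-0.7,23.6,4,3]
    - [-0.8,-0.7,23.6,4,3]
    - [-0.8,-0.7,23.6,4,3]
  grip_force: 15

```text
t: 4.08
tcp_pos: [0.5412, 0.1347, 0.0152]
tcp_rot: [0.0, 0.311, 0.95, 0.0]
ft_force: [0.8, 0.2, 0.1]
width: 0.0361
grasp_force: 15.0
```

Emit:
apply_moves:
  commands:
    - [0,0,-1,0,3]
    - [0,0,-3,0,3]
    - [0,0,-6,0,3]
    - [0,0,-10,0,3]
    - [0,0,-15,0,3]
    - [0,0,-20,0,3]
    - [0,0,-24,0,3]
    - [0,0,-24,0,3]
    - [0,0,-24,0,3]
    - [0,0,-24,0,3]

```text
t: 5.32
tcp_pos: [0.5405, 0.1345, 0.2529]
tcp_rot: [-0.002, 0.311, 0.95, -0.001]
ft_force: [-0.2, -0.3, -2.1]
width: 0.0357
grasp_force: 15.0
```

```bash
python3 - <<'E'
from h import *
from station import status,camera,camera_params
s=status.get_state();print(s['t'],s['tcp_pos'],s['ft_force'],s['ft_torque'],s['width'])
p=camera_params('wrist');I=camera('wrist');cv2.imwrite('pics/w2.png',I);pickle.dump((s,p),open('w2.pkl','wb'))
# home TCP for stand est, pulled 60mm up-slope side for viewing
o=np.array([.513,-.205]);y=np.radians(17.6);print(move(s,[*o,.26],197.6))
E
```

```text
5.325 [0.54049453 0.13450593 0.25291837] [-0.19372654 -0.3494129  -2.0517258 ] [ 0.00256608 -0.16869534  0.02065883] 0.03572167175013503
(array([-17.86, -29.01,  -0.68]), 'turn', np.float64(-53.85), 'yaw', np.float64(143.75))
```

```bash
python3 - <<'E'
from h import *
from station import status
print(move(status.get_state(),[.48,-.10,.25],197.6))
E
```

```text
(array([ -8.99, -22.49,   0.34]), 'turn', np.float64(-53.85), 'yaw', np.float64(143.75))
```

Emit:
apply_moves:
  commands:
    - [-1.5,-4,0,-9,3]
    - [-3,-8,0,-18,3]
    - [-4.5,-12,0,-27,3]
    - [-6,-15,0,-36,3]
    - [-7.5,-19,0,-45,3]
    - [-9,-22.5,0,-54,3]
    - [-9,-22.5,0,-54,3]
    - [-9,-22.5,0,-54,3]
    - [-9,-22.5,0,-54,3]

```text
t: 6.5
tcp_pos: [0.4808, -0.0991, 0.2548]
tcp_rot: [-0.0, -0.154, 0.988, 0.0]
ft_force: [-0.8, 0.7, -1.8]
width: 0.036
grasp_force: 15.0
```

```bash
python3 - <<'E'
from h import *
from station import status,camera,camera_params
s=status.get_state();print(s['t'],s['tcp_pos'],s['ft_force'],s['width'],s['qpos'])
p=camera_params('wrist');I=camera('wrist');cv2.imwrite('pics/w3.png',I);pickle.dump((s,p),open('w3.pkl','wb'))
E
```

```text
6.5 [ 0.48078932 -0.09907034  0.25477109] [-0.80102096  0.72399739 -1.77789007] 0.03597774617623027 [-2.72749301e-01 -1.95896608e-01  1.47031081e+00  3.30689514e-04
  1.86783083e+00 -2.15350908e+00]
```

View pics/w3.png

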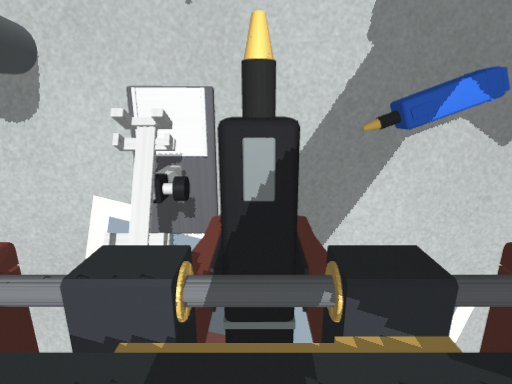

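```bash
python3 - <<'E'
from h import *
I=cv2.imread('pics/w3.png')
cv2.imwrite('pics/w3c.png',cv2.resize(I[78:258,85:225],None,fx=3.3,fy=3.3,interpolation=cv2.INTER_CUBIC));print(I[78:258,85:225].shape)
E
```

```text
(180, 140, 3)
```

View pics/w3c.png

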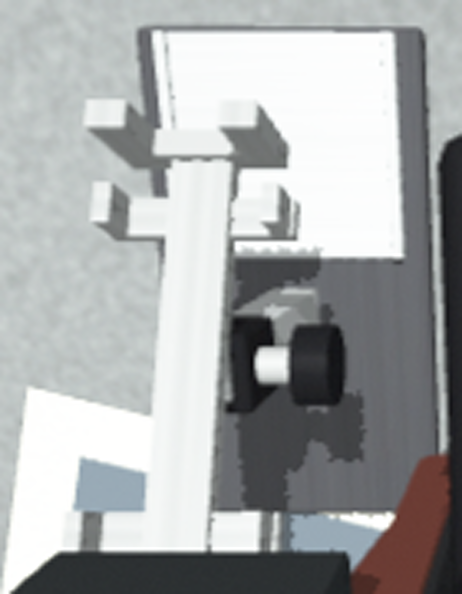

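```bash
cat > m.py <<'E'
from h import *
from station import camera_params
s,p=pickle.load(open('w3.pkl','rb'));pt=camera_params('top');ps=camera_params('scene')
w=lambda x,y:(85+(x+.5)/3.3-.5,78+(y+.5)/3.3-.5)
t5=lambda x,y:(285+(x+.5)/5-.5,140+(y+.5)/5-.5);s5=lambda x,y:(175+(x-355+.5)/5-.5,200+(y+.5)/5-.5)
print('cam',p['position'],'tcp yaw',move(s,s['tcp_pos'],0)[-1])
L,e=tri([(p,w(239,113)),(pt,t5(222,356)),(ps,s5(461,95))]);print('L',L,e)
Rr,e2=tri([(p,w(106,113)),(pt,t5(283,338)),(ps,s5(437,135))]);print('R',Rr,e2)
d=L-Rr;print('sep',np.linalg.norm(d),'yaw',np.degrees(np.arctan2(-d[0],d[1])))
c5=[w(x,y) for x,y in((127,113),(218,113))]
o,a=ray(p,c5[0]);_,b=ray(p,c5[1])
zt=(L[2]+Rr[2])/2
for z in (zt,zt+.005,zt+.01):print(z,'inner sep',np.linalg.norm(plane(p,c5[0],z)-plane(p,c5[1],z)), 'outer',np.linalg.norm(plane(p,w(85,113),z)-plane(p,w(260,113),z)))
h=zt+.064*.4226-.024*.906;print('rail mid h',h)
# rail axis by two points: top end near fork (s=-60) and point at bottom of image on sloped plane
def onrail(uv,h,yaw,o2):
    n=np.array([-np.tan(np.radians(25))*np.cos(yaw),-np.tan(np.radians(25))*np.sin(yaw),1])
    oo,v=ray(p,uv);P0=np.array([*o2,h]);return oo+v*((P0-oo)@n)/(v@n)
yaw=np.radians(17.6);o2=np.array([.513,-.205])
for hh in (h,h+.005,h+.01):
    A=onrail(w(203,161),hh,yaw,o2);B=onrail(w(179,548),hh,yaw,o2);u=B-A
    e1=onrail(w(170,170),hh,yaw,o2);e2=onrail(w(236,170),hh,yaw,o2)
    print(hh,A,B,'yaw',np.degrees(np.arctan2(u[1],u[0])),'width',np.linalg.norm(e1-e2),'origin',A[:2]+.0544*u[:2]/np.linalg.norm(u[:2]))
for z in(.012,):
    q=[plane(p,w(x,y),z) for x,y in((140,28),(424,28))];print('foot low corners',q,np.linalg.norm(q[0]-q[1]),'mid',(q[0]+q[1])/2)
E
python3 m.py
```

```text
cam [ 0.41347072 -0.12031044  0.40546187] tcp yaw -162.23
L [ 0.44371669 -0.2101065   0.11985722] [np.float64(1.1), np.float64(1.0), np.float64(0.1)]
R [ 0.45406474 -0.24532019  0.12161498] [np.float64(0.4), np.float64(1.0), np.float64(0.9)]
sep 0.036744740400465555 yaw 16.376186483640794
0.12073610284266872 inner sep 0.025566850810764187 outer 0.04916804445773881
0.12573610284266873 inner sep 0.025117877557635154 outer 0.04830461637918604
0.13073610284266873 inner sep 0.024668904304506144 outer 0.047441188300633236
rail mid h 0.1260385028426687
0.1260385028426687 [ 0.46177024 -0.22341399  0.10067157] [ 0.56137483 -0.19042511  0.14959517] yaw 18.324787309340827 width 0.020041707081372342 origin [ 0.51341159 -0.20631045]
0.1310385028426687 [ 0.46099552 -0.22176021  0.1055604 ] [ 0.55900245 -0.18930047  0.15369927] yaw 18.324787309340827 width 0.019720238559706334 origin [ 0.51263687 -0.20465668]
0.13603850284266872 [ 0.4602208  -0.22010643  0.11044923] [ 0.55663007 -0.18817583  0.15780336] yaw 18.324787309340834 width 0.019398770038040435 origin [ 0.51186215 -0.2030029 ]
foot low corners [array([ 0.43454846, -0.28683545,  0.012     ]), array([ 0.40168264, -0.18405885,  0.012     ])] 0.10790361475040172 mid [ 0.41811555 -0.23544715  0.012     ]
```

```bash
python3 - <<'E'
from h import *
from station import status
s,p=pickle.load(open('w3.pkl','rb'));M=rot(s['tcp_rot'])
from scipy.optimize import fsolve
tip=ray(p,(260,10.5));sh=ray(p,(259,117.5))
f=lambda uv:(M.T@(ray(p,uv)[0]-s['tcp_pos']),M.T@ray(p,uv)[1])
def res(v,gz=.023):
    gx,th=v;out=[]
    for uv,(px,pz) in(((260,10.5),(-.105,.019)),((259,118),(-.06,.036))):
        dx,dz=-(px-gx),pz-gz   # forward, up
        X=dx*np.cos(th)+dz*np.sin(th);Z=-.008-( -dx*np.sin(th)+dz*np.cos(th))
        o,v_=f(uv);out.append(o[0]+v_[0]*(Z-o[2])/v_[2]-X)
    return out
r=fsolve(res,[.006,0]);print('gx',r[0],'nose-down deg',np.degrees(r[1]))
for uv in((260,10.5),(259,118),(259,200)):
    o,v=f(uv);print('lateral',o[1]+v[1]*(-.015-o[2])/v[2])
print(move(status.get_state(),[.5153,-.2054,.20],197.7))
E
```

```text
gx 0.008112880009456367 nose-down deg -0.786642369014978
lateral 0.0008381395528888072
lateral 0.0004456791082945501
lateral 0.0004589438335238894
(array([ -0.03, -11.18,   5.48]), 'turn', np.float64(0.09), 'yaw', np.float64(-162.21))
```

Emit:
apply_moves:
  commands:
    - [-0.2,-4,0,0,3]
    - [-0.2,-8,0,0,3]
    - [-0.2,-11.2,0,0,3]
    - [-0.2,-11.2,2,0,3]
    - [-0.2,-11.2,4,0,3]
    - [-0.2,-11.2,5.5,0,3]
    - [-0.2,-11.2,6.5,0,3]
    - [-0.2,-11.2,7.3,0,3]
    - [-0.2,-11.2,7.7,0,3]
    - [-0.2,-11.2,7.7,0,3]
    - [-0.2,-11.2,7.7,0,3]
    - [-0.2,-11.2,7.7,0,3]
  grip_force: 10

```text
t: 8.05
tcp_pos: [0.5168, -0.2062, 0.1787]
tcp_rot: [0.0, -0.154, 0.988, -0.0]
ft_force: [0.2, -0.4, -1.8]
width: 0.0357
grasp_force: 10.0
```

```bash
cat > st.py <<'E'
from h import *
from station import status
s=status.get_state();d=np.array(s['tcp_pos'])-[.5134,-.2058,0];y=np.radians(17.7)
print('t',s['t'],'along',round(1e3*(d[0]*np.cos(y)+d[1]*np.sin(y)),2),'lat',round(1e3*(-d[0]*np.sin(y)+d[1]*np.cos(y)),2),'z',round(1e3*d[2],2),move(s,s['tcp_pos'],0)[-1],'F',np.round(s['ft_force'],2),'T',np.round(s['ft_torque'],3),s['grasp_force'],s['width'])
E
python3 st.py
```

```text
t 8.05 along 3.16 lat -1.46 z 178.66 -162.26 F [ 0.22 -0.39 -1.78] T [ 0.022 -0.148  0.027] 9.99342530965805 0.03572504857863942
```

Emit:
apply_moves:
  commands:
    - [0,0.1,0.3,0,3]
    - [0,0.1,0.6,0,3]
    - [0,0.1,0.8,0,3]
    - [0,0.1,1.0,0,3]
    - [0,0.1,1.0,0,3]
    - [0,0.1,1.0,0,3]

```text
t: 8.8
tcp_pos: [0.5164, -0.2052, 0.1682]
tcp_rot: [0.0, -0.154, 0.988, -0.0]
ft_force: [-0.5, -0.1, -2.1]
width: 0.0359
grasp_force: 10.0
```

Emit:
apply_moves:
  commands:
    - [0,0,0.1,0,3]
    - [0,0,0.2,0,3]
    - [0,0,0.3,0,3]
    - [0,0,0.3,0,3]
    - [0,0,0.3,0,3]

```text
t: 9.43
tcp_pos: [0.5164, -0.2052, 0.1654]
tcp_rot: [0.0, -0.154, 0.988, -0.0]
ft_force: [-0.8, 0.7, 1.2]
width: 0.0358
grasp_force: 10.0
```

```bash
python3 st.py
```

```text
t 9.425 along 3.02 lat -0.35 z 165.44 -162.26 F [-0.84  0.72  1.21] T [ 0.175 -0.1    0.025] 10.000078082084656 0.03582386264931232
```

Emit:
apply_moves:
  commands:
    - [0,0,0.1,0,3]
    - [0,0,0.2,0,3]
    - [0,0,0.3,0,3]
    - [0,0,0.4,0,3]
    - [0,0,0.4,0,3]
  grip_force: 6

```text
t: 10.05
tcp_pos: [0.5163, -0.2052, 0.1609]
tcp_rot: [-0.0, -0.154, 0.988, 0.0]
ft_force: [-3.1, -0.5, 0.6]
width: 0.0361
grasp_force: 6.0
```

```bash
python3 st.py
```

```text
t 10.05 along 2.91 lat -0.33 z 160.9 -162.26 F [-3.07 -0.49  0.63] T [ 0.026  0.263 -0.042] 6.000067591667175 0.03610499293193097
```

Emit:
apply_moves:
  commands:
    - [0,0,0.1,0,3]
    - [0,0,0.2,0,3]
    - [0,0,0.3,0,3]
    - [0,0,0.4,0,3]
    - [0,0,0.5,0,3]
    - [0,0,0.6,0,3]
    - [0,0,0.7,0,3]
    - [0,0,0.7,0,3]

```text
t: 11.05
tcp_pos: [0.5164, -0.2052, 0.154]
tcp_rot: [0.0, -0.154, 0.988, 0.0]
ft_force: [-2.0, -0.9, 0.0]
width: 0.036
grasp_force: 6.0
```

```bash
python3 st.py;  python3 - <<'E'
from h import *
from station import camera,camera_params,status
s=status.get_state();p=camera_params('wrist');I=camera('wrist');cv2.imwrite('pics/w4.png',I);pickle.dump((s,p),open('w4.pkl','wb'))
S=camera('scene');cv2.imwrite('pics/s4.png',S)
im=np.zeros((384,790,3),np.uint8);im[:,:400]=cv2.resize(I[0:250,110:410],(400,333))[:384] if 0 else cv2.resize(I[0:288,110:410],(400,384));im[:,410:]=cv2.resize(S[180:276,165:260],(380,384),interpolation=cv2.INTER_CUBIC);cv2.imwrite('pics/c4.png',im)
E
```

```text
t 11.05 along 3.08 lat -0.31 z 154.0 -162.26 F [-2.03 -0.94  0.04] T [-0.092  0.134 -0.017] 5.99994421005249 0.03600477633472459
```

View pics/c4.png

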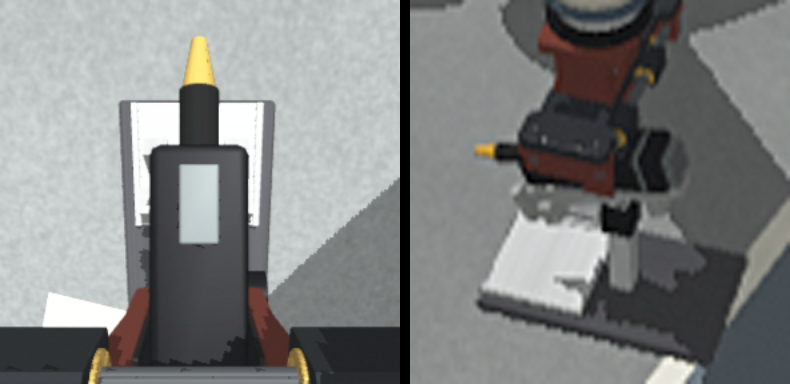

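Emit:
apply_moves:
  commands:
    - [0,0,0.1,0,3]
    - [0,0,0.2,0,3]
    - [0,0,0.3,0,3]
    - [0,0,0.4,0,3]
    - [0,0,0.5,0,3]
    - [0,0,0.6,0,3]
    - [0,0,0.7,0,3]
    - [0,0,0.8,0,3]
    - [0,0,0.8,0,3]

```text
t: 12.28
tcp_pos: [0.5164, -0.2051, 0.146]
tcp_rot: [0.0, -0.154, 0.988, 0.0]
ft_force: [-0.9, -0.2, -0.5]
width: 0.0356
grasp_force: 6.0
```

```bash
python3 st.py
```

```text
t 12.275 along 3.08 lat -0.27 z 146.03 -162.25 F [-0.85 -0.18 -0.53] T [-0.022 -0.062 -0.05 ] 5.9999218583106995 0.03561521535400901
```

Emit:
apply_moves:
  commands:
    - [0,0,0.1,0,3]
    - [0,0,0.2,0,3]
    - [0,0,0.2,0,3]

```text
t: 12.65
tcp_pos: [0.5164, -0.2051, 0.144]
tcp_rot: [0.0, -0.154, 0.988, 0.0]
ft_force: [-0.3, -1.2, -0.7]
width: 0.0362
grasp_force: 6.0
```

```bash
python3 st.py
```

```text
t 12.65 along 3.09 lat -0.27 z 144.03 -162.25 F [-0.28 -1.15 -0.73] T [-0.009 -0.099 -0.084] 5.999919846653938 0.03621923518734406
```

Emit:
apply_moves:
  commands:
    - [0,0,0.1,0,3]
    - [0,0,0.1,0,3]
    - [0,0,0.1,0,3]

```text
t: 13.02
tcp_pos: [0.5164, -0.2052, 0.1433]
tcp_rot: [0.0, -0.154, 0.988, -0.0]
ft_force: [-0.4, -0.1, 0.9]
width: 0.036
grasp_force: 6.0
```

```bash
python3 st.py
```

```text
t 13.025 along 3.09 lat -0.31 z 143.35 -162.25 F [-0.45 -0.1   0.85] T [ 0.07  -0.171 -0.048] 6.0000476986169815 0.0359583354332238
```

Emit:
apply_moves:
  commands:
    - [0,0,0.1,0,3]
    - [0,0,0.1,0,3]
    - [0,0,0.1,0,3]

```text
t: 13.4
tcp_pos: [0.5164, -0.2051, 0.1424]
tcp_rot: [0.0, -0.154, 0.988, -0.0]
ft_force: [-1.9, 0.4, 2.8]
width: 0.0362
grasp_force: 6.0
```

```bash
python3 st.py; python3 - <<'E'
from h import *
from station import camera,camera_params,status
s=status.get_state();p=camera_params('wrist');I=camera('wrist');cv2.imwrite('pics/w5.png',I);pickle.dump((s,p),open('w5.pkl','wb'))
for n in('w3','w4','w5'):
    J=cv2.imread(f'pics/{n}.png');b,g,r=[J[...,i].astype(int) for i in range(3)]
    m=((r>150)&(r-b>80));m[130:]=0;m[:,:235]=0;m[:,:]&=True;m[:,285:]=0
    ys,xs=np.nonzero(m);col=J[:,245:272].max(2).mean(1)
    trig=np.nonzero((J[:,250:270].mean((1,2))>110)&(np.arange(384)>90))[0]
    print(n,'tip',ys.min(),ys.max(),'trigger rows',trig.min(),trig.max())
E
```

```text
t 13.4 along 3.1 lat -0.31 z 142.45 -162.25 F [-1.9   0.36  2.8 ] T [ 0.134  0.052 -0.042] 6.000106036663055 0.036211100371737005
w3 tip 11 58 trigger rows 138 196
w4 tip 27 63 trigger rows 123 345
w5 tip 50 77 trigger rows 122 345
```

```bash
python3 - <<'E'
from h import *
s,p=pickle.load(open('w5.pkl','rb'));M=rot(s['tcp_rot'])
from scipy.optimize import brentq
o=M.T@(ray(p,(260,49.5))[0]-s['tcp_pos']);v=M.T@ray(p,(260,49.5))[1]
def f(th,gx=.008,gz=.023):
    dx,dz=.105+gx,.019-gz
    X=dx*np.cos(th)+dz*np.sin(th);Z=-.008-(-dx*np.sin(th)+dz*np.cos(th))
    return o[0]+v[0]*(Z-o[2])/v[2]-X
print(np.degrees(brentq(f,-.2,.9)),np.degrees(brentq(lambda t:f(t,.006),-.2,.9)))
E
```

```text
19.926020253067037 18.229092463077745
```

Emit:
apply_moves:
  commands:
    - [0,0,-0.06,0,3]
    - [0.1,0,-0.02,0,3]
    - [0.2,0,0.03,0,3]
    - [0.3,0,0.08,0,3]
    - [0.4,0,0.13,0,3]
    - [0.4,0,0.13,0,3]
    - [0.4,0,0.13,0,3]

```text
t: 14.32
tcp_pos: [0.5144, -0.2059, 0.1417]
tcp_rot: [0.002, -0.155, 0.988, -0.0]
ft_force: [7.3, 1.9, 3.2]
width: 0.0358
grasp_force: 6.0
```

```bash
python3 st.py
```

```text
t 14.325 along 0.89 lat -0.35 z 141.74 -162.2 F [7.26 1.92 3.18] T [ 0.439 -1.26   0.047] 5.9997135400772095 0.03577861075731528
```

```bash
cat > fit.py <<'E'
from h import *
import sys
from scipy.optimize import least_squares
from station import camera,camera_params,status
if len(sys.argv)>1:
    n=sys.argv[1];s=status.get_state();p=camera_params('wrist');I=camera('wrist');cv2.imwrite(f'pics/{n}.png',I);pickle.dump((s,p),open(n+'.pkl','wb'))
for n in ('w3','w4','w5')+tuple(sys.argv[1:]):
    s,p=pickle.load(open(n+'.pkl','rb'));J=cv2.imread(f'pics/{n}.png');M=rot(s['tcp_rot'])
    b,g,r=[J[...,i].astype(int) for i in range(3)]
    m=(r>150)&(r-b>80);m[130:]=0;m[:,:240]=0;m[:,280:]=0;ys,xs=np.nonzero(m)
    c=np.median(J[:,255:263].max(2),1)  # strip over trigger
    k=[y for y in range(ys.max()+20,240) if c[y]>100];t0=k[0]
    t1=t0
    while c[t1]>100:t1+=1
    obs=[ys.min()-.5,t0-.5,t1-.5];P=[(-.105,.019),(-.052,.0405),(-.024,.0405)]
    def f(v,gz=.023):
        gx,th=v;o=[]
        for (x,z),row in zip(P,obs):
            dx,dz=gx-x,z-gz
            T=[dx*np.cos(th)+dz*np.sin(th),0.0005,-.008-(-dx*np.sin(th)+dz*np.cos(th))]
            o.append(proj(p,M@np.array(T)+s['tcp_pos'])[1]-row)
        return o
    for gz in(.02,.023,.026):
        q=least_squares(f,[.008,.1],args=(gz,));print(n,obs,gz,'gx',q.x[0].round(4),'deg',np.degrees(q.x[1]).round(1),'res',q.fun.round(1), 'cols',xs[ys==ys.min()].mean())
E
python3 fit.py w6
```

```text
w3 [np.float64(10.5), 137.5, 199.5] 0.02 gx 0.0085 deg 1.4 res [ 0.2 -1.9  1.9] cols 258.5
w3 [np.float64(10.5), 137.5, 199.5] 0.023 gx 0.0086 deg 0.1 res [ 0.1 -1.3  1.3] cols 258.5
w3 [np.float64(10.5), 137.5, 199.5] 0.026 gx 0.0086 deg -1.3 res [ 0.  -0.6  0.7] cols 258.5
w4 [np.float64(26.5), 122.5, 182.5] 0.02 gx 0.0113 deg 13.2 res [ 0.2 -1.2  1.1] cols 258.0
w4 [np.float64(26.5), 122.5, 182.5] 0.023 gx 0.0118 deg 12.2 res [ 0.1 -0.8  0.7] cols 258.0
w4 [np.float64(26.5), 122.5, 182.5] 0.026 gx 0.0122 deg 11.2 res [ 0.1 -0.3  0.3] cols 258.0
w5 [np.float64(49.5), 121.5, 175.5] 0.02 gx 0.0115 deg 24.1 res [ 0.3 -1.1  0.8] cols 259.0
w5 [np.float64(49.5), 121.5, 175.5] 0.023 gx 0.0124 deg 23.3 res [ 0.2 -0.7  0.5] cols 259.0
w5 [np.float64(49.5), 121.5, 175.5] 0.026 gx 0.0132 deg 22.5 res [ 0.1 -0.3  0.2] cols 259.0
w6 [np.float64(49.5), 121.5, 175.5] 0.02 gx 0.0115 deg 24.1 res [ 0.3 -1.1  0.8] cols 259.0
w6 [np.float64(49.5), 121.5, 175.5] 0.023 gx 0.0124 deg 23.3 res [ 0.2 -0.7  0.5] cols 259.0
w6 [np.float64(49.5), 121.5, 175.5] 0.026 gx 0.0132 deg 22.5 res [ 0.1 -0.3  0.2] cols 259.0
```

Emit:
apply_moves:
  commands:
    - [-0.06,0,-0.03,0,3]
    - [-0.12,0,-0.06,0,3]
    - [-0.12,0,-0.06,0,3]
    - [-0.12,0,-0.06,0,3]
    - [-0.12,0,-0.06,0,3]
    - [-0.12,0,-0.06,0,3]
    - [-0.12,0,-0.06,0,3]
    - [-0.12,0,-0.06,0,3]

```text
t: 15.38
tcp_pos: [0.5145, -0.2059, 0.1418]
tcp_rot: [0.001, -0.154, 0.988, -0.0]
ft_force: [5.8, -0.1, 3.5]
width: 0.0359
grasp_force: 6.0
```

```bash
python3 st.py; python3 fit.py w7|grep 'w7.*0.023'
```

```text
t 15.375 along 1.01 lat -0.39 z 141.79 -162.24 F [ 5.84 -0.09  3.45] T [ 0.256 -0.978 -0.006] 5.999488011002541 0.035852788238495206
w7 [np.float64(49.5), 121.5, 175.5] 0.023 gx 0.0124 deg 23.3 res [ 0.2 -0.7  0.5] cols 259.0
```

Emit:
apply_moves:
  commands:
    - [-0.08,0,-0.05,0,3]
    - [-0.16,0,-0.1,0,3]
    - [-0.16,0,-0.1,0,3]
    - [-0.16,0,-0.1,0,3]
    - [-0.16,0,-0.1,0,3]
    - [-0.16,0,-0.1,0,3]

```text
t: 16.18
tcp_pos: [0.5146, -0.2058, 0.1422]
tcp_rot: [-0.001, -0.154, 0.988, 0.0]
ft_force: [-3.6, -2.2, 1.7]
width: 0.036
grasp_force: 6.0
```

```bash
python3 st.py; python3 fit.py w8|grep 'w8.*0.023'
```

```text
t 16.175 along 1.14 lat -0.34 z 142.15 -162.28 F [-3.62 -2.2   1.66] T [-0.281  0.448 -0.008] 6.0002680867910385 0.036006519416486055
w8 [np.float64(49.5), 121.5, 175.5] 0.023 gx 0.0124 deg 23.3 res [ 0.2 -0.7  0.5] cols 259.0
```

Emit:
apply_moves:
  commands:
    - [0.06,0,0.02,0,3]
    - [0.06,0,0.02,0,3]
    - [0.06,0,0.02,0,3]
    - [0.06,0,0.02,0,3]
    - [0.06,0,0.02,0,3]
    - [0.06,0,0.02,0,3]
  grip_force: 4

```text
t: 16.98
tcp_pos: [0.5147, -0.2057, 0.1423]
tcp_rot: [0.0, -0.154, 0.988, -0.0]
ft_force: [-2.7, -3.3, 1.2]
width: 0.0355
grasp_force: 4.0
```

```bash
python3 st.py
```

```text
t 16.975 along 1.24 lat -0.32 z 142.26 -162.26 F [-2.71 -3.27  1.22] T [-0.275  0.292 -0.082] 4.000349901616573 0.03551860099419837
```

Emit:
apply_moves:
  commands:
    - [0,0,0,0,3]
    - [0,0,0,0,3]
    - [0,0,0,0,3.8]
    - [0,0,0,0,4]
    - [0,0,0,0,4.5]
    - [0,0,0,0,5]
    - [0,0,0,0,6]
    - [0,0,0,0,7]
    - [0,0,0,0,7]
    - [0,0,0,0,7]

```text
t: 18.23
tcp_pos: [0.5147, -0.2057, 0.1422]
tcp_rot: [0.0, -0.154, 0.988, 0.0]
ft_force: [-0.7, 0.6, 0.2]
width: 0.0699
grasp_force: 0.0
```

```bash
python3 st.py; python3 fit.py w9|grep 'w9.*0.023'
```

```text
t 18.225 along 1.23 lat -0.29 z 142.24 -162.25 F [-0.74  0.63  0.24] T [ 0.075 -0.118  0.073] 0.0 0.06991157501703059
w9 [np.float64(49.5), 121.5, 175.5] 0.023 gx 0.0124 deg 23.3 res [ 0.2 -0.7  0.5] cols 259.0
```

Emit:
apply_moves:
  commands:
    - [0,0,-1,0,7]
    - [0,0,-2.5,0,7]
    - [0,0,-5,0,7]
    - [0,0,-9,0,7]
    - [0,0,-13,0,7]
    - [-6,0,-13,0,7]
    - [-6,0,-13,0,7]
    - [-6,0,-13,0,7]
    - [-6,0,-13,0,7]

```text
t: 19.4
tcp_pos: [0.5711, -0.1878, 0.2734]
tcp_rot: [0.001, -0.154, 0.988, -0.0]
ft_force: [0.8, 1.0, -0.4]
width: 0.07
grasp_force: 0.0
```

```bash
python3 - <<'E'
from h import *
from station import camera,camera_params,status
s=status.get_state();p=camera_params('wrist');I=camera('wrist');S=camera('scene');pickle.dump((s,p),open('w10.pkl','wb'));cv2.imwrite('pics/w10.png',I)
a=I[0:240,160:360];im=np.zeros((480,790,3),np.uint8);im[:,:400]=cv2.resize(a,(400,480));im[:,410:]=cv2.resize(S[180:276,170:246],(380,480),interpolation=cv2.INTER_CUBIC);cv2.imwrite('pics/c10.png',im)
print(s['t'],s['tcp_pos'])
E
```

```text
19.4 [ 0.5711193  -0.18776302  0.27343139]
```

View pics/c10.png

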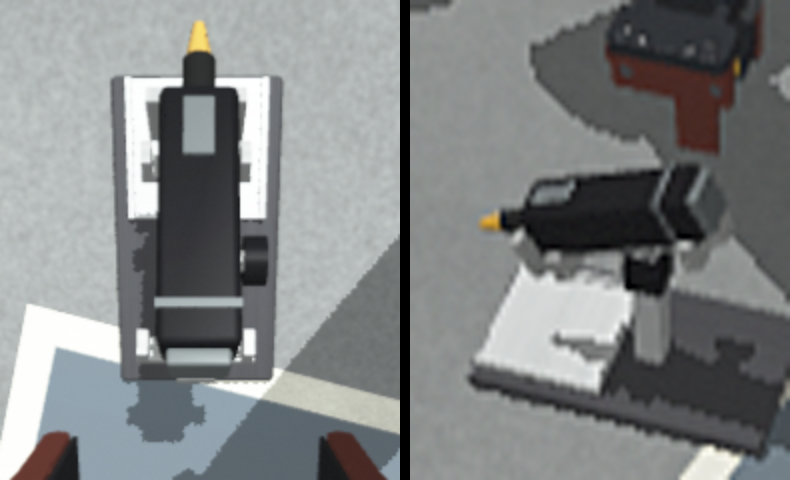

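```bash
python3 - <<'E'
from h import *
from station import camera_params
s,p=pickle.load(open('w10.pkl','rb'));ps=camera_params('scene')
c,sn=np.cos(np.radians(25)),np.sin(np.radians(25));y=np.radians(17.7);o=np.array([.5134,-.2058,.124])
def W(a,l,n): # slope, lateral, normal
    h=a*c-n*sn;return o+[h*np.cos(y)-l*np.sin(y),h*np.sin(y)+l*np.cos(y),a*sn+n*c]
cw=lambda q:np.round([(q[0]-160)*2,q[1]*2]);cs=lambda q:np.round([410+(q[0]-170)*5,(q[1]-180)*5])
for nm,P in dict(tip=(-.105,0,.019),shL=(-.06,-.018,.038),shR=(-.06,.018,.038),trig0=(-.052,0,.0405),trig1=(-.024,0,.0405),tailtop=(.06,0,.038),cap=(.068,0,.019),prongL=(-.064,-.018,.024),prongR=(-.064,.018,.024),prongLout=(-.06,-.024,.024),cheekL=(-.043,-.026,.01),cheekhiL=(.052,-.026,.01)).items():
    X=W(*P);print(nm,'wrist crop',cw(proj(p,X)),'scene crop',cs(proj(ps,X)))
T,e=tri([(p,(160+199/2,20/2)),(ps,(170+(481-410)/5,180+225/5))]);print('tip',T,e,'home tip',W(-.105,0,.019))
E
```

```text
tip wrist crop [198.  27.] scene crop [480. 224.]
shL wrist crop [158.  83.] scene crop [513. 218.]
shR wrist crop [238.  83.] scene crop [534. 177.]
trig0 wrist crop [198.  95.] scene crop [532. 194.]
trig1 wrist crop [198. 154.] scene crop [569. 190.]
tailtop wrist crop [198. 344.] scene crop [687. 181.]
cap wrist crop [198. 372.] scene crop [712. 202.]
prongL wrist crop [160.  95.] scene crop [518. 234.]
prongR wrist crop [236.  95.] scene crop [539. 193.]
prongLout wrist crop [147. 103.] scene crop [520. 241.]
cheekL wrist crop [145. 152.] scene crop [552. 257.]
cheekhiL wrist crop [141. 342.] scene crop [682. 245.]
tip [ 0.41339884 -0.23704586  0.09534401] [np.float64(1.9), np.float64(1.9)] home tip [ 0.41509289 -0.2371738   0.09684493]
```

```bash
python3 -c "
from station import ticket
print(ticket.finish_job())"
```

```text
the job is handed in; nothing more can be done
None
```

The black pen is parked on the rail: it was set down gently, slid down until the shoulder met the fork, held while the rest carried it, then released. The job was handed in at about 19.5 s; the last measurements match the home position within about 2 mm, though I don't have the judge's verdict.

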